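Crack open a wax mould with the parting wedge

ROBOT

A 6-joint arm with a two-finger parallel gripper is mounted at the origin on the work surface. World frame = base frame: x ahead of the robot, y to its left, z up, the work surface at z = 0. Lengths are in m, angles in rad, forces in N, time in s.
With the tool pointing down it reaches from about 0.35 to 0.85 m from the base axis. Payload 8.1 kg.
Tool frame: the origin (TCP) lies midway between the tips of the shut fingers; the grasp point (between the pads) lies 19 mm behind it (robot.grip_point_offset is the distance from the TCP to the grasp point, in m); z points along the fingers, y is the line along which they close (so a half turn about z gives the same grasp; the last joint's range is limited). The gripper opens to 93 mm and grips with 3 to 60 N. Pads are 15 mm wide; open, the fingers measure 128 mm over their backs; the gripper's body (75 mm by 188 mm) begins 65 mm behind the grasp point.
Start: joints at [-0.085, 0.13, 1.488, -0, 1.523, -0.085], TCP at [0.6, 0, 0.219] pointing down, gripper open.
Joint ranges: [-2.96, 2.96], [-0.89, 2.26], [0.02, 2.5], [-1.34, 4.48], [0, 2.73], [-2.66, 2.66]. Speed limits (rad/s): [2.39, 2.39, 2.79, 3.14, 3.14, 3.14].

INTERFACE

Orientations are given as a rotation vector (axis times angle).
In Python, from plant import robot, read_camera, job gives the robot as it stands.
- The arm moves only by the shell command python3 -m inch 'ROWS' [FORCE]. ROWS is JSON, one flat list of numbers, 5 for each row, row after row: the shift along the world's x, y, z in mm, then the turn about the world's z in degrees, then the opening in per cent of the stroke, from 0 (shut) to 100 (fully open). In form: [dx, dy, dz, yaw, hand, dx, dy, dz, yaw, hand, ...]. A call has 1 to 10 rows; each row is the pose to reach, as a shift and turn from the pose commanded when the call began; what a row does not reach only later rows make up. A row lasts 1/12 s, in which the tool goes at most 41.7 mm and 7.16 degrees, less where a joint would pass 70% of its speed; a pose out of reach is approached as far as the arm can. A call with a gripper value outside its range is refused whole. The fingers move at their own pace and stop on an object; FORCE is the grip in N (left out, the last holds). Time passes only in rows, so rows that repeat a pose let the fingers close. It gives the time, the measured TCP pose, the force, the opening and the grip force at its end, in the units of the state.
- robot.read_state(): the state, without advancing time (a new reading comes with each control period).
- read_camera(name): name is "scene" or "side" or "wrist"; returns a dict with "image" (400x640x3 uint8, blue, green, red), "K" (3x3 intrinsics, pixels), "extrinsics" (4x4, takes a point from world to camera coordinates); the wrist camera has in their place "mount" (4x4, takes a point from camera to tool coordinates, whose origin is the TCP and whose axes are the flange's). Camera axes: x right, y down, z forward; pixel columns grow to the right and rows downward; lengths in m; the calibration is good to about 2 mm. A picture is of the moment at which its call begins: read the wrist's pose just before it. There is no depth.
- job.close_job(): hands the job in; it is judged then, once.
The state is a dict: "t": time; "q": joint angles; "dq": joint speeds; "joint_torque": joint torques, N m; "tool_pos": TCP position; "orientation": TCP orientation; "force": force on the tool from outside, world axes, zero at the start; "wrist_torque": the same for the moment, N m; "opening": finger opening in m; "gripper_force": force on a finger pad.
Only numpy, scipy, OpenCV 4.12 (cv2) and the standard library are available. Lean on these libraries where they do the work, as an engineer would, in place of code of your own. Each camera call takes 0.05 s, during which the arm holds its last target. There are 200 camera calls.

TASK

The wax in the aluminium injection mould has set. Swing the clamp strap right off the mould by its red knob, then take the orange-handled parting wedge and push it, thin end first, into the pry notch in the middle of the mould's front edge until the upper half just lifts off the lower one, leaving a gap of 2 to 6 mm at the front (9 mm, even for a moment, would tear the wax). Finish holding it like that: the wedge still gripped in the notch, the upper half resting on it; leave the wax pieces, file, caliper and pen alone.

Things in the scene. Friction and masses are not known exactly. Their poses are not given: they have to be found in the camera images.
- mould: Wax mould, fixed: dark steel plate 10 mm high bolted to the bench (reaching 16 mm beyond the mould's front and back, 15 mm beyond its right, 47 mm beyond its left side) with the mould's lower half on it, aluminium, 120 mm front to back, 90 mm wide, 22 mm high. Origin: under the mould's centre, on the bench; x to the mould's back, y to its left, z up.
- mouth (a point): Middle of the lower half's front edge, at its flat level top (the parting face), 32 mm above the bench, 60 mm in front of mould's origin. x points level into the mould, the way the wedge is pushed; y to the mould's left, z up.
- upper: Loose upper half of the mould: aluminium plate 120 x 90 x 24 mm, 0.45 to 0.8 kg, lying on the lower half, its holes over two 8 mm guide pins near the back corners (1.5 mm play). Origin: centre of its underside; axes as mould. Prised at the front it tilts about its back edge.
- lip (a point): On the upper half: middle of its front edge, level with its underside. Shut, it coincides with mouth; its height above mouth is the gap. Here the pry notch opens: cut into the upper half's underside, 30 mm wide (centred), 6 mm high, 46 mm deep front to back; the notch's floor is the lower half's parting face.
- strap (a joint): Angle (rad) of the clamp strap, a flat dark steel arm (18 mm wide, 6 mm thick, its top 64 mm above the bench) on a post at the mould's left. 0: square across, 1.5 mm over the upper half, blocking it. Grows as the knob swings to the mould's back and left (anticlockwise from above). From 1.35 it is clear of the mould; stop at 2.0. Light friction (under 2 N at the knob); stays where left.
- strap_knob (a point): Centre of the upright round red knob on the strap, 79 mm above the bench: 20 mm in diameter, 19 mm high, on a 10 mm neck 6 mm high. It swings level on a circle of 50 mm radius about pivot.
- pivot (a point): Point on the upright axis of the strap's 22 mm post, 60 mm above the bench. Seen from here the knob lies, at joint value 0, towards the mould's right (-y of mouth) and at 1.57 towards its back (+x of mouth).
- wedge_grip (a point): Centre of the orange handle (60 long, 22 wide, 26 mm high) of the loose 150 g parting wedge, 13 mm above its flat underside. x to the thin tip, 100 mm ahead, z up. Steel blade 20 mm wide, 2 mm thick at the tip, 1 mm thicker every 4 mm. Sliding on the parting face it meets the notch's upper edge 16 mm in; gap 2 mm at 24, 4 at 32, 6 at 40 mm in. It does not get squeezed out.
- file: Bystander: flat wax file with a wooden handle, 170 mm long, 18 mm wide, 16 mm high, along x; origin near its middle, underside.
- wax_block: Bystander: block of blue carving wax, 42 x 42 x 36 mm; origin under its centre.
- wax_ring: Bystander: blue wax ring, 25 mm across, 6 mm high; origin under its centre.
- wax_blank: Bystander: flat blue wax blank, 34 x 34 x 10 mm; origin under its centre.
- caliper: Bystander: steel vernier caliper, 225 mm long along x, jaws at -x; origin at its middle on the bench.
- pen: Bystander: black marker pen, 135 mm long along x, 12 mm thick; origin near its middle on the bench.
Things that resemble listed ones, but are neither listed nor needed, are in the scene too. Leave any pink or yellow look-alike of the part that bears wedge_grip alone.

How it is judged:
By the outcome, as a careful person would: the job done as asked, in the order asked, and still so for the second after the job is handed in, while the arm keeps its last pose, push and grip.
It also fails if it takes over 61 s, if anything falls off the work surface, if the arm or the gripper's body presses on something with over 40 N, if the wrist force passes 120 N, or if a joint passes its speed limit or range.

## Working session

There is one attempt and no reset: what is moved stays moved. The work goes in short steps, Python scripts to look and compute and a shell command to move; the robot and the scene stay as the last step left them, time stands still between calls to the robot, and variables do not carry over. Pictures are saved under pics/ and viewed, at most 10 in all, crops included, and the job is handed in when it is done.

```bash
mkdir -p pics; ls; cat > h.py <<'E'
import numpy as np,cv2
from plant import robot,read_camera,job
from scipy.spatial.transform import Rotation as R
def ray(c,uv,st=None):
    """world origin, dir for pixel"""
    d=np.linalg.inv(c["K"])@np.array([uv[0],uv[1],1.])
    if "extrinsics" in c:
        E=np.array(c["extrinsics"]);Rt=E[:3,:3].T
        return -Rt@E[:3,3],Rt@d
    M=np.array(c["mount"]);W=R.from_rotvec(st["orientation"]).as_matrix()
    return W@M[:3,3]+np.array(st["tool_pos"]),W@M[:3,:3]@d
def onz(c,uv,z,st=None):
    o,d=ray(c,uv,st);return o+d*(z-o[2])/d[2]
E
python3 - <<'E'
from h import *
for n in("scene","side","wrist"):
    st=robot.read_state();c=read_camera(n);cv2.imwrite(f"pics/{n}0.png",c["image"])
    o,d=ray(c,(320,200),st);print(n,o,d)
print(st)
E
```

```text
pics
scene [1.58867787 0.19954287 0.90655669] [-0.80015807 -0.1350232  -0.58444425]
side [ 0.06643999 -0.95962291  0.88704874] [ 0.29552791  0.73336112 -0.61225682]
wrist [0.59960718 0.08329877 0.38398504] [-0.01457963 -0.29204316 -0.95639947]
{'t': 0.1, 'q': array([-8.54055766e-02,  1.31114765e-01,  1.48915101e+00,  1.08199214e-05,
        1.52301969e+00, -8.54250838e-02]), 'dq': array([-2.08591783e-05, -4.68350635e-04, -2.52006613e-03, -8.61197299e-04,
       -8.21298438e-05,  3.69720110e-04]), 'joint_torque': array([ 2.89806376e-03, -5.61339462e+01, -4.93095982e+01,  7.72326719e-02,
        2.89617141e-02, -2.83941080e-05]), 'tool_pos': array([5.99484630e-01, 6.72135216e-05, 2.17685599e-01]), 'orientation': array([-2.22049962e+00, -2.22054177e+00,  1.69929522e-03]), 'force': array([ 0.20827166, -0.69843867,  0.55984583]), 'wrist_torque': array([ 0.04342191, -0.07064011, -0.04127326]), 'gripper_force': 0.0, 'opening': 0.09249946465416117}
```

View pics/scene0.png

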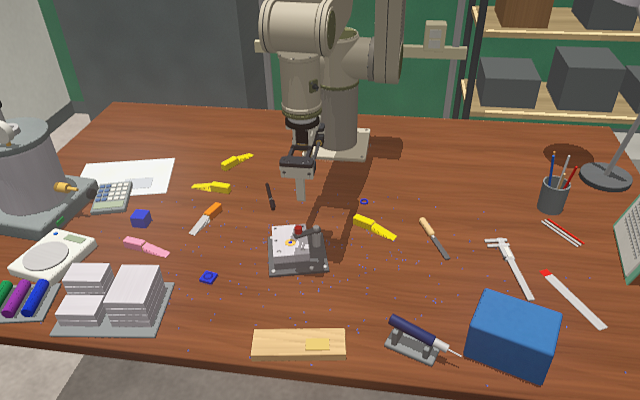

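View pics/side0.png

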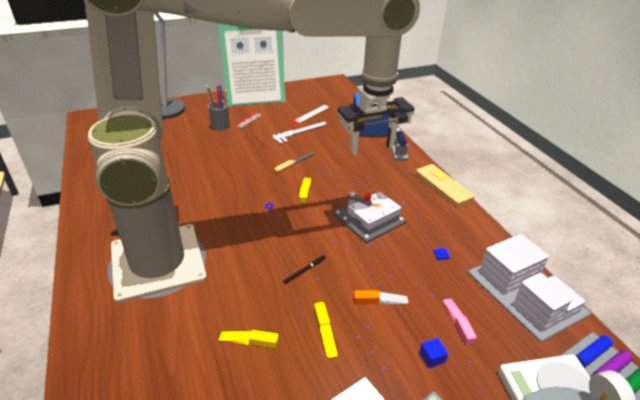

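The orange-handled tool is at scene (207,217) and side (380,297). The yellow look-alikes are at scene (237,160), (212,187) and (375,227), and the pink one at (146,246). Only the first has an orange handle and a steel blade. The mould is at scene (297,250), side (370,213). I'll enlarge both to confirm.

```bash
python3 - <<'E'
from h import *
a=cv2.imread("pics/scene0.png");b=cv2.imread("pics/side0.png")
f=lambda im,x,y,w,h,s:cv2.resize(im[y:y+h,x:x+w],None,fx=s,fy=s,interpolation=cv2.INTER_CUBIC)
top=np.hstack([f(a,255,210,80,70,5),f(b,330,180,80,70,5)])
bot=np.hstack([f(a,180,195,80,50,5),f(b,340,275,80,50,5)])
cv2.imwrite("pics/crop1.png",np.vstack([top,bot])[:600])
for n,im in(("scene",a),("side",b)):
    c=read_camera(n)
    hsv=cv2.cvtColor(c["image"],cv2.COLOR_BGR2HSV)
    for nm,lo,hi in(("orange",(8,190,150),(17,255,255)),("red",(0,180,90),(4,255,255)),("yellow",(26,200,120),(34,255,255)),("blue",(115,180,90),(125,255,255))):
        m=cv2.inRange(hsv,lo,hi);k,l,s,ce=cv2.connectedComponentsWithStats(m)
        for i in range(1,k):
            if s[i,4]>15:
                p=onz(c,ce[i],dict(orange=.02,red=.08,yellow=.013,blue=.01)[nm]);print(n,nm,ce[i].round(1),s[i,4],p.round(3))
E
```

```text
scene orange [212.1 208.2] 99 [ 0.455 -0.31   0.02 ]
scene red [570.4 176.5] 59 [0.251 0.707 0.08 ]
scene red [566.1 231.2] 79 [0.511 0.639 0.08 ]
scene red [298.2 229.3] 46 [ 0.591 -0.027  0.08 ]
scene red [544.8 272.2] 53 [0.67  0.559 0.08 ]
scene yellow [236.3 158.2] 119 [ 0.163 -0.323  0.013]
scene yellow [212.1 185.2] 137 [ 0.33  -0.353  0.013]
scene yellow [363.1 218.8] 101 [0.439 0.128 0.013]
scene yellow [382.8 231.4] 177 [0.489 0.186 0.013]
scene blue [208.  276.4] 80 [ 0.718 -0.235  0.01 ]
scene blue [ 34.7 297.6] 392 [ 0.843 -0.625  0.01 ]
side orange [ 83.2 119.6] 17 [-0.181  0.845  0.02 ]
side orange [ 76.5 131.8] 36 [-0.203  0.755  0.02 ]
side orange [239.4 141.7] 30 [0.337 0.492 0.02 ]
side orange [214.8 151.9] 118 [0.241 0.453 0.02 ]
side orange [188.1 150.4] 26 [0.157 0.493 0.02 ]
side orange [ 78.4 154.1] 23 [-0.194  0.591  0.02 ]
side orange [173.1 156.3] 51 [0.103 0.472 0.02 ]
side orange [233.1 153.7] 27 [0.298 0.421 0.02 ]
side orange [242.1 184.4] 2903 [0.284 0.235 0.02 ]
side orange [294.5 154.2] 28 [0.495 0.348 0.02 ]
side orange [286.3 156.1] 18 [0.465 0.346
[... 2082 characters left out ...]
5] 19 [ 0.43  -0.387  0.02 ]
side orange [150.5 329.4] 20 [-0.034 -0.23   0.02 ]
side orange [153.7 347.6] 104 [-0.032 -0.28   0.02 ]
side orange [106.6 363.6] 42 [-0.126 -0.286  0.02 ]
side orange [159.1 375. ] 62 [-0.028 -0.35   0.02 ]
side orange [ 95.7 381.2] 117 [-0.147 -0.32   0.02 ]
side orange [ 81.2 390.5] 32 [-0.174 -0.331  0.02 ]
side red [367.  196.3] 38 [ 0.588 -0.022  0.08 ]
side yellow [304.6 187.6] 144 [0.466 0.163 0.013]
side yellow [325.7 330.2] 568 [ 0.329 -0.36   0.013]
side yellow [248.  335.9] 554 [ 0.163 -0.315  0.013]
side blue [441.3 253.2] 123 [ 0.712 -0.235  0.01 ]
side blue [594.9 349.4] 453 [ 0.864 -0.609  0.01 ]
side blue [434.  351.5] 478 [ 0.529 -0.491  0.01 ]
```

View pics/crop1.png

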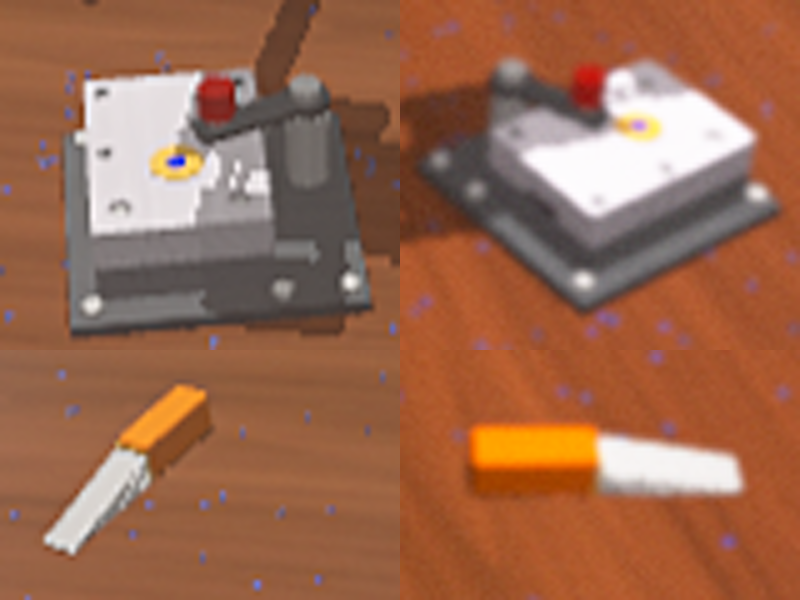

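The crop confirms it: the orange handle with the steel blade is the wedge, and its tip points away from the robot and towards -y. The post stands on the mould's world +y side and the notch faces the robot, so the mould's x is roughly world +x. Next I'll look from the wrist.

```bash
python3 - <<'E'
from h import *
a=cv2.imread("pics/wrist0.png")
cv2.imwrite("pics/w0b.png",cv2.resize(a,(800,500)))
E
```

```text
(no output)
```

View pics/w0b.png

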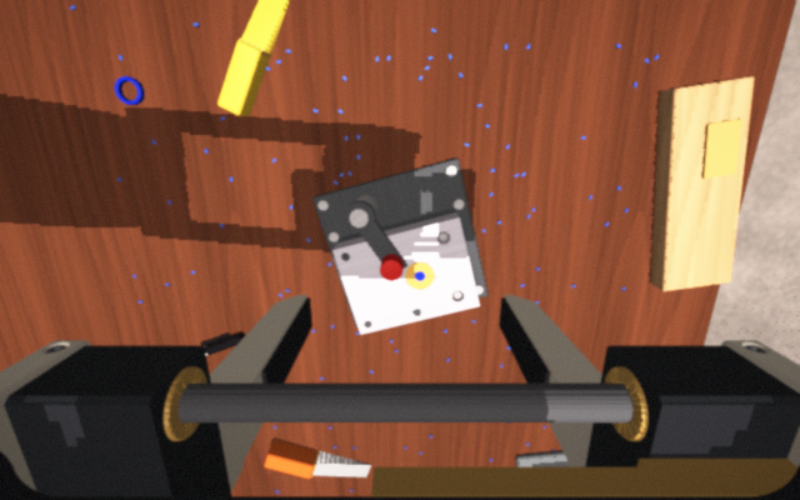

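The wrist view (800x500 scale) shows the post at (358,217) and the knob at (391,268). The upper half's corners are about (333,247), (361,334), (480,305) and (462,212), and the guide pins at (443,237) and (458,296), so the back is +x. The wedge handle is at (292,458), with its blade end at (370,470).

```bash
python3 - <<'E'
from h import *
st=robot.read_state();c=read_camera("wrist");im=c["image"]
P=lambda u,v,z:onz(c,(u/1.25,v/1.25),z,st)*1000
hsv=cv2.cvtColor(im,cv2.COLOR_BGR2HSV)
def cen(m,box):
    x0,y0,x1,y1=box;q=np.zeros_like(m);q[y0:y1,x0:x1]=m[y0:y1,x0:x1]
    return cv2.minAreaRect(cv2.findNonZero(q)),(q>0).sum()
red=cv2.inRange(hsv,(0,150,60),(6,255,255))|cv2.inRange(hsv,(172,150,60),(180,255,255))
(ce,sz,an),n=cen(red,(296,200,330,232));print("knob px",ce,sz,n);k=onz(c,ce,.086,st)*1000;print("knob",k.round(1))
post=P(358,217,.066);print("post",post.round(1),"r",np.hypot(*(k-post)[:2]),"ang",np.degrees(np.arctan2(*(k-post)[1::-1])))
for u,v in((340,245),(361,334),(480,305),(462,212)):print("top",P(u,v,.056).round(1))
for u,v in((316,199),(457,159)):print("plate",P(u,v,.01).round(1))
for u,v in((266,466),(315,478),(371,474),(370,465),(320,451)):print("wedge",P(u,v,.02).round(1))
# two-view wedge
for n,top in(("side",0),):
    s=read_camera(n);h=cv2.cvtColor(s["image"],cv2.COLOR_BGR2HSV)
    m=cv2.inRange(h,(8,200,200),(17,255,255));r,_=cen(m,(340,275,420,320));print("side handle",r,(onz(s,r[0],.02)*1000).round(1))
    for e in((480,430),(592,435),(740,455),(745,490)):
        print((onz(s,(340+(e[0]-400)/5,275+(e[1]-350)/5),.02 if e[0]<600 else .004)*1000).round(1))
E
```

```text
knob px (312.8529357910156, 213.0882568359375) (16.249887466430664, 19.645383834838867) 281
knob [587.8 -22.4  86. ]
post [558.6  16.1  66. ] r 48.27060681119682 ang -52.84993660369439
top [539.8 -12.3  56. ]
top [ 556.  -104.2   56. ]
top [672.2 -72.6  56. ]
top [650.6  18.6  56. ]
plate [509.7  22.7  10. ]
plate [650.4  62.1  10. ]
wedge [ 426.5 -309.9   20. ]
wedge [ 486.2 -329.1   20. ]
wedge [ 557.1 -322.5   20. ]
wedge [ 556.2 -308.1   20. ]
wedge [ 495.4 -286.3   20. ]
side handle ((366.0, 293.5), (9.0, 24.0), 90.0) [ 457.1 -300.    20. ]
[ 437.8 -284.6   20. ]
[ 487.2 -306.    20. ]
[ 557.1 -330.3    4. ]
[ 548.6 -350.2    4. ]
```

The mould is yawed about +14°. The strap starts at about 0.4 rad, with the pivot near (558,17) and the knob at (588,-22). I'll go above the knob with the closing line across the mean strap direction.

```bash
python3 -m inch '[-3,-6,-20,7,45,-6,-12,-40,14,45,-11.5,-22.5,-60,21,45,-11.5,-22.5,-80,28,45,-11.5,-22.5,-90,35,45,-11.5,-22.5,-95,42,45,-11.5,-22.5,-95,49,45,-11.5,-22.5,-95,56,45,-11.5,-22.5,-95,63,45,-11.5,-22.5,-95,70,45]' 15
python3 - <<'E'
from h import *
st=robot.read_state();c=read_camera("wrist")
hsv=cv2.cvtColor(c["image"],cv2.COLOR_BGR2HSV)
red=cv2.inRange(hsv,(0,150,60),(6,255,255))|cv2.inRange(hsv,(172,150,60),(180,255,255))
k,l,s,ce=cv2.connectedComponentsWithStats(red)
for i in range(1,k):
    if s[i,4]>200:print(s[i],ce[i],(onz(c,ce[i],.086,st)*1000).round(1))
print(st["tool_pos"],st["orientation"],st["opening"])
E
```

```text
t: 1.18
tool_pos: [0.5884, -0.0225, 0.1235]
orientation: [-0.536, -3.095, -0.0]
force: [-0.2, 0.1, 0.7]
opening: 0.0421
gripper_force: 0.0
[307 208  25  30 622] [319.06913183 222.53697749] [584.6 -24.1  86. ]
[ 0.58843907 -0.02248791  0.12349849] [-5.36249117e-01 -3.09527437e+00 -2.83300109e-05] 0.04211366948808024
```

```bash
python3 -m inch '[-2,-1,-20,0,45,-2,-1,-40,0,45,-2,-1,-55,0,45,-2,-1,-55,0,45,-2,-1,-55,0,10,-2,-1,-55,0,10,-2,-1,-55,0,10,-2,-1,-55,0,10,-2,-1,-55,0,10]' 15
```

```text
t: 1.98
tool_pos: [0.5882, -0.0248, 0.0704]
orientation: [0.546, 3.09, -0.002]
force: [2.6, -5.3, 0.2]
opening: 0.0194
gripper_force: 15.0
```

```bash
python3 -m inch '[4,3.6,0,0,10,8,7.7,0,0,10,11,11.9,0,0,10,13.9,16.3,0,0,10,16,21,0,0,10,17.8,26,0,0,10,18.9,31,0,0,10,19.6,36.3,0,0,10,19.6,41.5,0,0,10,19.3,46.8,0,0,10]' 15
python3 -m inch '[-1,5,0,0,10,-2.5,10,0,0,10,-4,13.5,0,0,10,-5.5,17,0,0,10,-5.5,17,0,0,10,-5.5,17,0,0,10]' 15
python3 - <<'E'
from h import *
st=robot.read_state()
c=read_camera("side");cv2.imwrite("pics/s2.png",cv2.resize(c["image"][140:260,280:440],None,fx=5,fy=5,interpolation=cv2.INTER_CUBIC))
E
```

```text
t: 2.82
tool_pos: [0.6078, 0.0219, 0.0709]
orientation: [0.546, 3.089, -0.003]
force: [3.0, -7.1, 2.5]
opening: 0.0197
gripper_force: 15.0
t: 3.32
tool_pos: [0.6021, 0.0397, 0.0709]
orientation: [0.545, 3.09, -0.001]
force: [1.1, -3.2, 7.1]
opening: 0.0201
gripper_force: 15.0
```

View pics/s2.png

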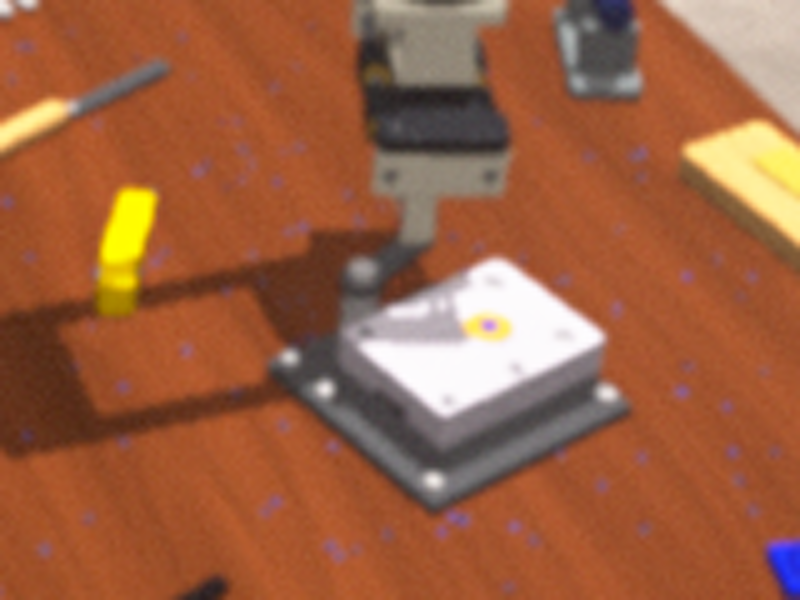

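The strap has swung to about 1.8 rad. In the picture it points past the mould's left-back and is clear of it. Now I'll release the knob, rise, and go over the wedge.

```bash
python3 -m inch '[0,0,0,0,40,0,0,0,0,40,0,0,0,0,40,0,0,35,0,40,0,0,75,0,40,-15,-35,90,0,45,-30,-70,90,0,50,-45,-105,90,0,50,-60,-140,90,0,50,-75,-175,90,0,50]'
python3 -m inch '[-15,-35,0,0,50,-30,-70,0,0,50,-45,-105,0,0,50,-60,-140,0,0,50,-70,-165,0,0,50,-70,-165,0,0,50]'
cat >> h.py <<'E'
def blobs(c,lo,hi,amin=150):
    m=cv2.inRange(cv2.cvtColor(c["image"],cv2.COLOR_BGR2HSV),lo,hi)
    return [x for x in sorted(cv2.findContours(m,0,2)[0],key=cv2.contourArea)[::-1] if cv2.contourArea(x)>amin]
E
python3 - <<'E'
from h import *
st=robot.read_state();c=read_camera("wrist");cv2.imwrite("pics/w3.png",c["image"])
for b in blobs(c,(7,180,90),(18,255,255)):
    q=cv2.boxPoints(cv2.minAreaRect(b));print(cv2.contourArea(b),q.round(),*[(onz(c,p,.026,st)*1000)[:2].round(1) for p in q])
s=read_camera("side")
for b in blobs(s,(5,150,60),(6,255,255),20)[:0]:pass
print(st["tool_pos"],st["q"])
E
```

```text
t: 4.2
tool_pos: [0.5243, -0.1357, 0.1586]
orientation: [-0.545, -3.094, -0.0]
force: [1.5, -0.3, 1.1]
opening: 0.0464
gripper_force: 0.0
t: 4.7
tool_pos: [0.453, -0.3038, 0.1585]
orientation: [-0.552, -3.092, 0.002]
force: [-1.1, 0.3, 0.9]
opening: 0.0465
gripper_force: 0.0
1139.0 [[309. 164.]
 [334. 163.]
 [337. 219.]
 [312. 220.]] [ 420.9 -307.2] [ 428.2 -283.2] [ 486.2 -300.1] [ 478.6 -325.6]
[ 0.45303888 -0.30380387  0.15846911] [-6.83669750e-01  1.94790392e-02  1.71546569e+00 -1.52658933e-03
  1.40655781e+00 -1.90085069e+00]
```

View pics/w3.png

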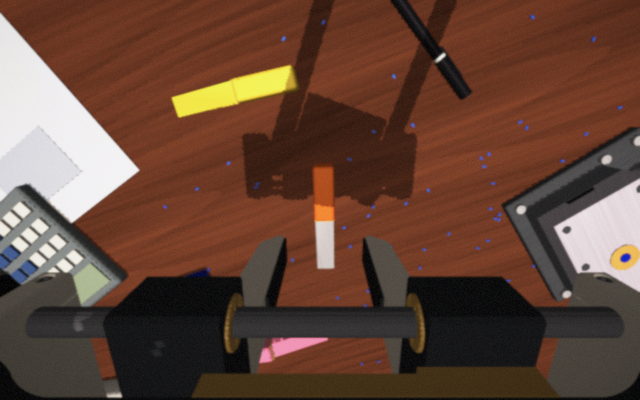

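The handle is centred at (323,192) px with the blade below it. That is about (453.5,-304) mm, heading -17°, already almost under the gripper. The pink look-alike at (295,347) is well away. I'll descend and grip.

```bash
python3 -m inch '[0.5,0,-35,3,50,0.5,0,-70,3,50,0.5,0,-105,3,50,0.5,0,-135,3,50,0.5,0,-148,3,50,0.5,0,-153,3,50,0.5,0,-153,3,50]'
python3 -m inch '[0,0,0,0,15,0,0,0,0,15,0,0,0,0,15,0,0,0,0,15,0,0,0,0,15]' 55
```

```text
t: 5.38
tool_pos: [0.4557, -0.2984, 0.0049]
orientation: [-0.462, -3.106, -0.002]
force: [0.5, 0.3, 0.6]
opening: 0.0464
gripper_force: 0.0
t: 5.8
tool_pos: [0.4569, -0.301, 0.0075]
orientation: [0.464, 3.104, -0.003]
force: [-1.0, -1.2, 6.8]
opening: 0.0219
gripper_force: 53.5
```

Gripped (21.9 mm). I'll lift high and pass over the mould, so the wrist camera can measure it from near.

```bash
python3 -m inch '[0,0,15,0,15,0,0,50,0,15,0,0,90,0,15,0,0,130,0,15,0,0,170,0,15,20,20,200,0,15,40,45,215,0,15,65,75,215,0,15,90,105,215,0,15,115,135,215,0,15]'
python3 -m inch '[25,29,0,0,15,50,58,0,0,15,75,87,0,0,15,91,106,0,0,15,91,106,0,0,15,91,106,0,0,15]'
python3 - <<'E'
from h import *
st=robot.read_state();c=read_camera("wrist");cv2.imwrite("pics/w4.png",c["image"])
cv2.imwrite("pics/w4b.png",cv2.resize(c["image"][0:300,120:520],None,fx=2,fy=2,interpolation=cv2.INTER_CUBIC))
np.savez("w4.npz",K=c["K"],mount=c["mount"],p=st["tool_pos"],o=st["orientation"]);print(st["tool_pos"],st["orientation"])
E
```

```text
t: 6.63
tool_pos: [0.5717, -0.1633, 0.2216]
orientation: [0.466, 3.106, -0.0]
force: [0.4, -1.4, -1.2]
opening: 0.0216
gripper_force: 53.4
t: 7.13
tool_pos: [0.662, -0.0571, 0.2199]
orientation: [-0.46, -3.106, -0.0]
force: [-1.2, -1.2, -1.0]
opening: 0.0221
gripper_force: 53.4
[ 0.66197502 -0.0570866   0.21994646] [-4.60229315e-01 -3.10638160e+00 -1.80813397e-04]
```

View pics/w4b.png

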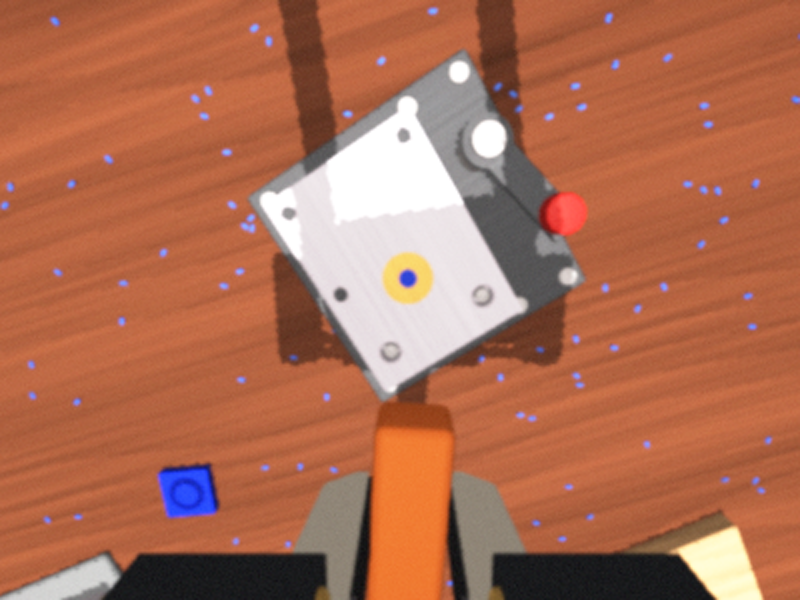

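The near view (2x crop) shows the shut upper half's top face with corners: front-left (407,103), front-right (264,198), back-left (521,302), back-right (386,393). The knob is at (564,213), beyond the mould. The held handle's rear edge is at (376..452,410).

```bash
python3 - <<'E'
from h import *
z=np.load("w4.npz");c=dict(K=z["K"],mount=z["mount"]);st=dict(tool_pos=z["p"],orientation=z["o"])
P=lambda u,v,h:onz(c,(120+u/2,v/2),h,st)*1000
fl,fr,bl,br=[P(*p,.056) for p in((407,103),(264,198),(521,302),(386,393))]
print([x[:2].round(1) for x in(fl,fr,bl,br)])
for a,b in((fl,bl),(fr,br),(fr,fl),(br,bl)):print(np.linalg.norm(b-a).round(1),np.degrees(np.arctan2(*(b-a)[1::-1])).round(1))
cen=(fl+fr+bl+br)/4;print("centre",cen,"front mid",(fl+fr)/2, "sprue",P(408,278,.056))
for d in((427,49),):pass
pl=[P(*p,.01) for p in((464,51),(250,200),(583,282))];print("plate",[x[:2].round(1) for x in pl],np.degrees(np.arctan2(*(pl[2]-pl[0])[1::-1])))
print("knob",P(564,213,.088),"post",P(489,138,.068))
h=.2199+.020;t=z["p"]*1000
for p in((376,412),(452,412),(370,560),(450,560)):
    print("handle rel TCP",(P(*p,h)-t).round(1))
E
```

```text
[array([530. , -16.8]), array([ 551.6, -101.8]), array([643.6,  14.6]), array([672.1, -72.5])]
117.9 15.5
123.9 13.7
87.7 104.3
91.6 108.1
centre [599.34631464 -44.11451654  56.        ] front mid [540.84392655 -59.31899751  56.        ] sprue [613.09843863 -41.36563914  56.        ]
plate [array([506.6,  23.6]), array([ 545.9, -119.9]), array([651.2,  61.2])] 14.560346920648474
knob [602.47271476  39.73920859  88.        ] post [558.58613415  16.77819907  68.        ]
handle rel TCP [-35.4   2.8  20. ]
handle rel TCP [-29.7  21.6  20. ]
handle rel TCP [  5.7 -12.1  20. ]
handle rel TCP [12.2  9.4 20. ]
```

The mould's yaw is about 14.9°, the mouth about (544,-59.5), and the wedge tip about 95 mm ahead of the TCP. I'll go to a stand-off 20 mm in front of the notch, aligned.

```bash
python3 -m inch '[-38,-5,0,6,15,-76,-10,0,12,15,-114,-16,0,18,15,-152,-21,0,24,15,-190,-27,0,30,15,-229.5,-32,0,32,15,-229.5,-32,-40,32,15,-229.5,-32,-80,32,15,-229.5,-32,-120,32,15,-229.5,-32,-140,32,15]'
python3 -m inch '[0,0,-20,0,15,0,0,-35,0,15,0,0,-40.5,0,15,0,0,-40.5,0,15,0,0,-40.5,0,15]'
python3 - <<'E'
from h import *
st=robot.read_state();print(st["tool_pos"],st["orientation"],st["q"].round(2),st["force"])
out=[]
for n,b in(("side",(310,180,80,75)),("scene",(255,180,80,75))):
    c=read_camera(n);x,y,w,h=b;out.append(cv2.resize(c["image"][y:y+h,x:x+w],None,fx=5,fy=5,interpolation=cv2.INTER_CUBIC))
cv2.imwrite("pics/s5.png",np.hstack(out))
E
```

```text
t: 8.02
tool_pos: [0.4287, -0.0909, 0.0766]
orientation: [0.406, -3.112, -0.002]
force: [-1.1, -0.2, -2.3]
opening: 0.022
gripper_force: 53.4
t: 8.43
tool_pos: [0.4322, -0.0913, 0.0408]
orientation: [-0.408, 3.115, -0.0]
force: [0.3, 0.6, -1.7]
opening: 0.0222
gripper_force: 53.4
[ 0.43224251 -0.09127088  0.04078851] [-4.08339641e-01  3.11458652e+00 -4.17131156e-04] [-0.32 -0.14  2.1  -0.    1.18 -2.16] [ 0.34036626  0.57072392 -1.73997729]
```

View pics/s5.png

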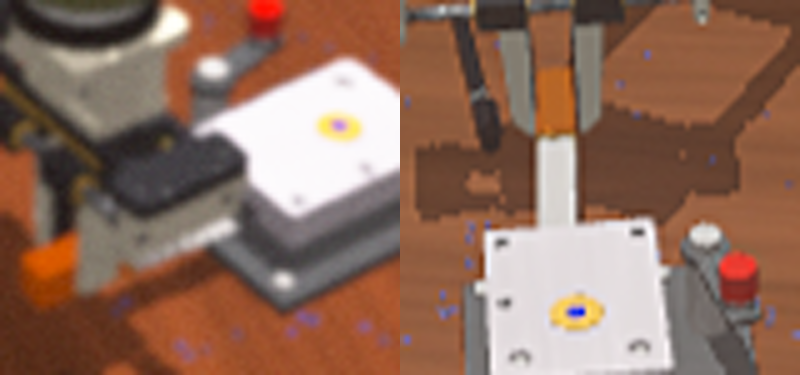

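```bash
python3 - <<'E'
from h import *
for n,pts in(("scene",dict(fl=(655,218,56),fr=(486,234,56),bladeL=(577,215,40),bladeR=(539,222,40),bladeL0=(577,140,52),bladeR0=(537,140,52))),):
    c=read_camera(n);W={}
    for k,(u,v,z) in pts.items():W[k]=onz(c,(255+(u-400)/5,180+v/5),z/1e3)*1000;print(k,W[k].round(1))
m=(W["fl"]+W["fr"])/2;th=np.radians(14.9);e=np.array([-np.sin(th),np.cos(th)])
for k in W:print(k,"lateral from mid",(W[k]-m)[:2]@e)
side=read_camera("side")
print("side tip",onz(side,(310+238/5,180+222/5),.036)*1000)
E
```

```text
fl [535.1 -17.5  56. ]
fr [ 560.1 -103.9   56. ]
bladeL [518.2 -64.2  40. ]
bladeR [526.9 -83.4  40. ]
bladeL0 [466.9 -73.9  52. ]
bladeR0 [469.7 -96.1  52. ]
fl lateral from mid 44.971514137825174
fr lateral from mid -44.971514137825174
bladeL lateral from mid 4.237817876838353
bladeR lateral from mid -16.60055758650571
bladeL0 lateral from mid 8.017631730222366
bladeR0 lateral from mid -14.146690600485194
side tip [535.70039074 -78.49127104  36.        ]
```

The scene view shows the blade sitting 4-5 mm right of the notch's middle. I'll shift left 4 mm, then feed in gently until the tip is about 6 mm inside.

```bash
python3 -m inch '[-1,3.9,0,0,15,-1,3.9,0,0,15,3.8,5.2,0,0,15,8.7,6.5,0,0,15,13.5,7.8,0,0,15,18.3,9,0,0,15,18.3,9,0,0,15,18.3,9,0,0,15]'
python3 -m inch '[2.9,0.8,0,0,15,5.8,1.5,0,0,15,5.8,1.5,0,0,15,5.8,1.5,0,0,15]'
python3 -c "
from h import *
for i in range(1):
  s=robot.read_state();print(s['tool_pos'],s['force'],s['wrist_torque'])"
```

```text
t: 9.3
tool_pos: [0.4509, -0.0816, 0.04]
orientation: [0.411, -3.114, -0.0]
force: [-0.6, -0.0, -0.6]
opening: 0.022
gripper_force: 53.4
t: 9.63
tool_pos: [0.4565, -0.0802, 0.0401]
orientation: [-0.41, 3.115, 0.0]
force: [0.4, 0.8, -1.2]
opening: 0.0215
gripper_force: 53.4
[ 0.45652135 -0.08015583  0.04014216] [ 0.38840517  0.80176626 -1.1884157 ] [ 0.13027922 -0.01998589 -0.02608512]
```

```bash
python3 -m inch '[1.9,0.5,0,0,15,3.9,1,0,0,15,3.9,1,0,0,15,3.9,1,0,0,15]'
python3 -m inch '[0,0,-1,0,15,0,0,-1,0,15,0,0,-1,0,15]'
python3 -m inch '[0,0,-1,0,15,0,0,-1,0,15,0,0,-1,0,15]'
python3 -m inch '[0,0,-1,0,15,0,0,-1,0,15,0,0,-1,0,15]'
```

```text
t: 9.97
tool_pos: [0.4605, -0.0792, 0.0402]
orientation: [-0.41, 3.114, -0.0]
force: [1.2, 0.5, -0.6]
opening: 0.0217
gripper_force: 53.4
t: 10.22
tool_pos: [0.4604, -0.0792, 0.0393]
orientation: [-0.41, 3.114, -0.0]
force: [-0.9, 0.5, -0.1]
opening: 0.0223
gripper_force: 53.4
t: 10.47
tool_pos: [0.4604, -0.0793, 0.0383]
orientation: [-0.41, 3.115, -0.0]
force: [-2.8, -0.5, 1.4]
opening: 0.0216
gripper_force: 53.4
t: 10.72
tool_pos: [0.4607, -0.0796, 0.0375]
orientation: [-0.41, 3.114, -0.001]
force: [-1.9, -3.3, 3.4]
opening: 0.0221
gripper_force: 54.1
```

Light contact with the parting face at TCP z ≈ 38, so the tip is in the notch. I'll back off 0.5 mm and feed in.

```bash
python3 -m inch '[0,0,0.5,0,15,1,0.3,0.5,0,15,1.9,0.5,0.5,0,15,2.9,0.8,0.5,0,15,2.9,0.8,0.5,0,15]'
for i in 1 2 3 4;do python3 -m inch '[1,0.2,0,0,15,1.9,0.5,0,0,15,1.9,0.5,0,0,15,1.9,0.5,0,0,15]' | grep -E "pos|force";done
```

```text
t: 11.13
tool_pos: [0.4624, -0.0787, 0.0375]
orientation: [0.41, -3.113, 0.001]
force: [-5.9, -4.8, 5.8]
opening: 0.0217
gripper_force: 54.6
tool_pos: [0.464, -0.0784, 0.0374]
force: [-7.6, -6.1, 6.1]
gripper_force: 54.9
tool_pos: [0.4653, -0.0779, 0.0371]
force: [-9.9, -5.5, 8.1]
gripper_force: 55.0
tool_pos: [0.4668, -0.0772, 0.0369]
force: [-10.9, -5.8, 7.5]
gripper_force: 55.0
tool_pos: [0.4684, -0.0766, 0.0368]
force: [-12.4, -4.3, 8.7]
gripper_force: 55.0
```

```bash
python3 - <<'E'
from h import *
st=robot.read_state();print(st["tool_pos"],st["orientation"],st["force"],st["wrist_torque"])
out=[]
for n,b in(("side",(320,190,80,60)),("scene",(255,185,80,60))):
    c=read_camera(n);cv2.imwrite(f"pics/{n}6.png",c["image"]);x,y,w,h=b;out.append(cv2.resize(c["image"][y:y+h,x:x+w],None,fx=5,fy=5,interpolation=cv2.INTER_CUBIC))
w=read_camera("wrist");cv2.imwrite("pics/wrist6.png",w["image"])
cv2.imwrite("pics/s6.png",np.vstack([np.hstack(out),cv2.resize(w["image"][150:350,60:580],(800,300))]))
E
```

```text
[ 0.4683503  -0.07664695  0.03678917] [ 4.09405486e-01 -3.10939330e+00 -7.29223357e-04] [-12.42339815  -4.28370521   8.67467913] [-0.66012399  1.57726049 -0.17214626]
```

View pics/s6.png

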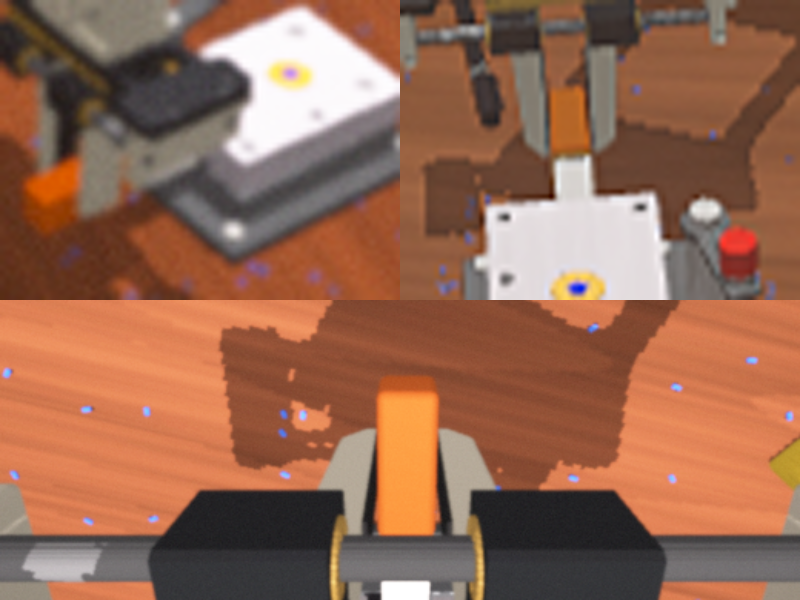

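The blade now enters at the middle of the notch: blade at (573,200), front-edge corners at (487,208) and (655,193). Next I'll measure the depth from the handle's front edge to the mould's front, and any rise of the upper half by sub-pixel registration.

```bash
cat > m.py <<'E'
from h import *
import sys
def depth():
    c=read_camera("scene");th=np.radians(14.9);u=np.array([np.cos(th),np.sin(th)])
    S=lambda p,z:onz(c,(255+(p[0]-400)/5,185+p[1]/5),z)[:2]*1000
    bl=blobs(c,(6,150,90),(18,255,255),30);b=min(bl,key=lambda b:np.hypot(*(b.reshape(-1,2).mean(0)-(289,210))))
    q=cv2.boundingRect(b);print("handle box",q)
    m=(S((487,208),.056)+S((655,193),.056))/2
    f=onz(c,(q[0]+q[2]/2-.5,q[1]+q[3]-1),.052)[:2]*1000   # somewhere on lower half of front face
    g=onz(c,(q[0]+q[2]/2-.5,q[1]+q[3]-1),.058)[:2]*1000
    print("front mid",m,"in if z58:",70-(m-g)@u,"lower:",70-(m-f)@u)
    return c
def track(c,ref="pics/scene0.png"):
    pass
depth()
ref=None
def shift(a,b,box):
    x,y,w,h=box;A=cv2.cvtColor(a,6)[y:y+h,x:x+w];T=np.eye(2,3,dtype=np.float32)
    cc,T=cv2.findTransformECC(A,cv2.cvtColor(b,6)[y:y+h,x:x+w],T,cv2.MOTION_TRANSLATION,(3,100,1e-5),None,3);return T[:,2].round(2),round(cc,3)
a=cv2.imread("pics/s5side.png") if 0 else cv2.imread("pics/side0.png")
b=read_camera("side")["image"]
for n,bx in(("front right corner",(358,212,20,16)),("plate corner",(356,226,20,14)),("sprue",(366,198,20,14)),("right rear",(385,196,22,20))):print(n,shift(a,b,bx))
E
python3 m.py
```

```text
handle box (285, 202, 8, 14)
front mid [547.15580742 -60.56878083] in if z58: 28.257158422580964 lower: 20.372277477079507
front right corner (array([2.25, 2.68], dtype=float32), 0.732)
plate corner (array([0.07, 0.05], dtype=float32), 0.985)Traceback (most recent call last):
  File "m.py", line 22, in <module>
    for n,bx in(("front right corner",(358,212,20,16)),("plate corner",(356,226,20,14)),("sprue",(366,198,20,14)),("right rear",(385,196,22,20))):print(n,shift(a,b,bx))
                                                                                                                                                          ~~~~~^^^^^^^^
  File "m.py", line 19, in shift
    cc,T=cv2.findTransformECC(A,cv2.cvtColor(b,6)[y:y+h,x:x+w],T,cv2.MOTION_TRANSLATION,(3,100,1e-5),None,3);return T[:,2].round(2),round(cc,3)
         ~~~~~~~~~~~~~~~~~~~~^^^^^^^^^^^^^^^^^^^^^^^^^^^^^^^^^^^^^^^^^^^^^^^^^^^^^^^^^^^^^^^^^^^^^^^^^^^^^^^
cv2.error: OpenCV(4.12.0) /io/opencv/modules/video/src/ecc.cpp:574: error: (-7:Iterations do not converge) NaN encountered. in function 'findTransformECC'
```

```bash
cat > g.py <<'E'
from h import *
s5=cv2.cvtColor(cv2.imread("pics/s5.png"),6).astype(float)[2::5,2::5]   # exact original pixels
base={"side":s5[:,:80],"scene":s5[:,80:]};org={"side":(310,180),"scene":(255,180)}
def edge(col):  # subpixel crossing wood->white, going down
    hi=col[-3:].mean();lo=col[:3].mean();t=(hi+lo)/2
    i=[k for k in range(len(col)-1) if col[k]<t<=col[k+1]]
    return i[-1]+(t-col[i[-1]])/(col[i[-1]+1]-col[i[-1]]) if i else np.nan
c=read_camera("scene");im=cv2.cvtColor(c["image"],6).astype(float);x0,y0=org["scene"];cur=im[y0:y0+75,x0:x0+80]
a=[];
for u in list(range(275,285))+list(range(294,304)):
    yc=226-(u-272)*.09-180;r=slice(int(yc)-6,int(yc)+6)
    a.append(edge(cur[r,u-x0])-edge(base["scene"][r,u-x0]))
print("scene front-edge shift px",np.round(a,2),"median",np.nanmedian(a))
K,E=c["K"],np.array(c["extrinsics"])
pr=lambda p:(lambda q:(K@q)[:2]/q[2])(E[:3,:3]@np.array(p)+E[:3,3])
f=np.array([.547,-.0606,.056]);th=.26
# tilt about back edge: lift g -> top front edge moves up g and back-tilt 24mm*g/120
s=pr(f+[-.0002*np.cos(th)*1,-.0002*np.sin(th),.001])-pr(f);print("px per mm gap",s)
print("gap est mm",np.nanmedian(a)/s[1])
E
python3 g.py
```

```text
scene front-edge shift px [-0.12  3.22 -0.14  0.24  0.26 -0.16 -0.16 -0.2  -0.61 -0.45  0.15  0.18
  0.33  0.15  0.15  0.08  0.14 -2.63 -0.1   0.18] median 0.11125372390049426
px per mm gap [-0.02488597 -0.34145546]
gap est mm -0.3258220629979238
```

```bash
sed -i 's/\[-.0002\*np.cos(th)\*1,-.0002/[.0002*np.cos(th)*1,.0002/' g.py
for i in 1 2 3;do python3 -m inch '[1,0.2,0,0,15,1.9,0.5,0,0,15,1.9,0.5,0,0,15,1.9,0.5,0,0,15]' | grep -E "pos|force";python3 g.py|tail -1;done
```

```text
tool_pos: [0.4701, -0.076, 0.0367]
force: [-12.2, -5.1, 8.7]
gripper_force: 55.0
gap est mm 0.20075580103752771
tool_pos: [0.4719, -0.0755, 0.0367]
force: [-12.5, -4.1, 9.0]
gripper_force: 55.0
gap est mm 0.41772684832267787
tool_pos: [0.4738, -0.0749, 0.0367]
force: [-13.3, -4.0, 8.0]
gripper_force: 55.0
gap est mm 1.1996823237646506
```

```bash

for i in 1 2 ;do python3 -m inch '[1,0.2,0,0,15,1.9,0.5,0,0,15,2.9,0.8,0,0,15,3.4,0.9,0,0,15,3.4,0.9,0,0,15,3.4,0.9,0,0,15]' | grep -E "pos|force";python3 g.py|tail -1;done
sed -n 1,14p m.py > m2.py; echo 'depth()'>>m2.py; python3 m2.py
```

```text
tool_pos: [0.4769, -0.0741, 0.0366]
force: [-15.2, -4.7, 10.7]
gripper_force: 55.0
gap est mm 1.6160404177271026
tool_pos: [0.4797, -0.0733, 0.0364]
force: [-16.2, -5.3, 10.9]
gripper_force: 55.0
gap est mm 2.7580403013028203
handle box (285, 204, 9, 18)
front mid [547.15580742 -60.56878083] in if z58: 54.85943292964185 lower: 47.1626521413368
```

```bash
python3 - <<'E'
from h import *
w=read_camera("wrist")
for n,im in(("s6",cv2.imread("pics/wrist6.png")),("now",w["image"])):
    b=blobs(dict(image=im),(6,150,90),(18,255,255),100)[0];print(n,cv2.boundingRect(b))
s=robot.read_state();print(s["tool_pos"],s["orientation"],s["wrist_torque"])
out=[]
for n,b in(("side",(345,190,60,60)),("scene",(265,185,60,60))):
    c=read_camera(n);x,y,wd,h=b;out.append(cv2.resize(c["image"][y:y+h,x:x+wd],(400,400),interpolation=cv2.INTER_CUBIC))
cv2.imwrite("pics/s7.png",np.hstack(out))
E
for i in 1 2 3;do python3 g.py|tail -1;done
```

```text
s6 (0, 0, 640, 307)
now (0, 0, 640, 307)
[ 0.47975411 -0.07323711  0.03646434] [ 4.09454323e-01 -3.10708576e+00 -1.51079269e-03] [-0.66773679  2.32529282 -0.02871607]
gap est mm 2.753886780542393
gap est mm 2.7596575627018036
gap est mm 2.772667747754736
```

View pics/s7.png

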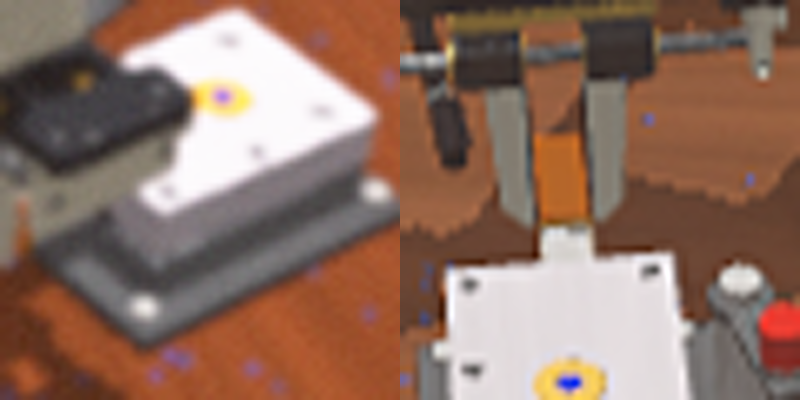

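The picture shows the blade centred in the notch, with the handle front at about scene row 218.8. It has moved 2.75 px since the last check, as commanded, so the wedge hasn't slipped in the grip. I'll cross-check the gap with the side camera's right-hand top edge.

```bash
python3 - <<'E'
from h import *
s5=cv2.cvtColor(cv2.imread("pics/s5.png"),6).astype(float)[2::5,2::5]
base=s5[:,:80];c=read_camera("side");cur=cv2.cvtColor(c["image"],6).astype(float)[180:255,310:390]
K,E=c["K"],np.array(c["extrinsics"]);pr=lambda p:(lambda q:(K@q)[:2]/q[2])(E[:3,:3]@np.array(p)+E[:3,3])
FR=np.array([.556,-.103,.056]);u=np.array([.966,.257,0]);print("FR px",pr(FR),"BR px",pr(FR+.12*u))
def edge(col):
    d=np.diff(cv2.GaussianBlur(col.reshape(-1,1),(1,5),1).ravel());d=np.clip(-d,0,None)
    k=d.argmax();s=slice(max(k-2,0),k+3);return (d[s]*np.arange(len(d))[s]).sum()/d[s].sum()
rows=[]
for x in range(372,389):
    # param along edge for this column
    t=np.interp(x,[pr(FR+s*u)[0] for s in np.linspace(0,.12,50)],np.linspace(0,.12,50));p=FR+t*u;y=int(round(pr(p)[1]))-180
    r=slice(y-6,y+6);sh=edge(cur[r,x-310])-edge(base[r,x-310])
    k=1-t/.12; dp=pr(p+np.array([.0002*.966,.0002*.257,.001*k]))-pr(p)
    sl=(pr(p+.001*u)-pr(p));e=dp[1]-dp[0]*sl[1]/sl[0]
    rows.append((x,round(t*1e3),round(sh,2),round(e,3)))
R_=np.array(rows);print(R_[:,2]);g=[np.median(R_[i::1,2]/R_[i::1,3]) for i in(0,)]
A=R_[:12];print("gap lsq",(A[:,2]@A[:,3])/(A[:,3]@A[:,3]),"median",np.median(A[:,2]/A[:,3]))
s=read_camera("scene");th=np.radians(14.9)
for z in(.0515,.0535):
    f=onz(s,(289.3,218.4),z)[:2]*1e3;print("depth",70-((np.array([547.2,-60.6])-f)@[np.cos(th),np.sin(th)]))
E
```

```text
FR px [368.6475293  222.70910069] BR px [400.70605191 207.07777628]
[-1.   -0.71 -0.9  -0.9  -0.96 -0.89 -0.81 -0.81 -0.52 -0.81 -0.74 -0.67
 -0.41 -0.77 -0.47 -0.69 -0.44]
gap lsq 4.1917186110612175 median 4.416825151551171
depth 35.155861409232095
depth 37.74795784020782
```

All the estimates (scene 2.8, side 4.2, kinematic about 3.7 mm) agree on roughly 4 mm. I'll hold briefly to check it is steady, then hand in.

```bash
python3 -m inch '[0,0,0,0,15,0,0,0,0,15,0,0,0,0,15,0,0,0,0,15,0,0,0,0,15,0,0,0,0,15,0,0,0,0,15,0,0,0,0,15]'; python3 g.py|tail -1; python3 -c "
from plant import job
print(job.close_job())"
```

```text
t: 16.13
tool_pos: [0.4798, -0.0733, 0.0365]
orientation: [0.409, -3.107, -0.002]
force: [-17.2, -4.9, 11.0]
opening: 0.0213
gripper_force: 55.0
gap est mm 2.7525845340946375
the job is handed in; nothing more can be done
None
```

I handed the job in at about 16 s: the strap is swung clear at about 1.8 rad, and the wedge is gripped in the notch with the upper half resting on it, at an estimated front gap of 4 mm (separate estimates ran from 2.8 to 4.8 mm).

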